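# Seat the memory module and hold the spring slide at the red mark

## Task

On the mahjong table's grey service unit, first press the loose blue memory module down into the recess until its top is flush with the deck, leaving the slide at its home end meanwhile. Then pull the yellow spring-return slide along its track until its pointer lies in the red mark, and finish while still gripping it there: do not let go, because the table reads the new module only while the slide is held. Leave the tea bowl, coaster, bangle, hair claw and dice where they are and do not press the green start button.

Things in the scene. Friction and masses are not known exactly. Their poses are not given: they have to be found in the camera images.
- console: Grey unit fixed on the table, level: block 150 (x) x 220 (y) x 36 mm high; its top is the deck. Origin: centre of its underside. At yaw 0 its x points away from the robot, y to the left. The recess is in its far half (centre x +30 mm, y 0); the slide's track runs along y in its near half (x -45 mm), with an ivory scale strip at the near edge (x -66 mm).
- bay (a point): Centre of the recess's mouth at deck level, 36 mm above the table, framed by ivory lines; axes as the console's. The recess is 59 mm along x, 39 mm along y, 26 mm deep. Spring nubs in its long walls hold the module up about half way in; it must be pushed on past them (some 5 to 12 N) and then stays down.
- module: Loose blue block, 56 (x) x 36 (y) x 26 mm high, 40 to 85 g, ivory label and gold stripe on top; lies flat, label up, to the robot's right. Origin: centre of its underside; x along its long side. It fits the recess either way round, long side along the console's x; flush when its underside is 26 mm below the bay point.
- slide: Foot 30 (x) x 26 (y) x 5.5 mm on the deck with an upright yellow fin 26 wide (x), 12 thick (y), top 38.5 mm above the deck; black pointer line on its near side. Origin: deck level under the fin's centre, in line with the pointer; axes as the console's. Home is at console y -35 mm; it moves along +y only, up to 80 mm. Spring: 3.3 N at home, +1.1 N per 10 mm; let go, it flies back.
- mark: Red rectangle on the scale strip, 16 (x) x 12 mm (y), flat on the deck. Origin: its centre at deck level; axes as the console's. It lies 35 to 65 mm from the slide's home along the console's +y. The slide is at the mark when its y in the mark's frame is 0; the pointer lies in the red within 6 mm either way.
- tea_bowl: White porcelain tea bowl with a gold rim, 90 mm across, 53 mm high, standing on the coaster; origin at the centre of its underside. Leave alone.
- coaster: Round rosewood coaster, 100 mm across, 8 mm thick, to the robot's left; origin at the centre of its underside. Leave alone.
- bangle: Pale jade bangle lying flat, 74 mm outside, 9 mm high, at the left; origin at the centre of its underside. Leave alone.
- hair_claw: Pink plastic hair claw, 80 (x) x 44 x 38 mm high, at the right near the module (either may be the nearer to the robot); origin at the centre of its underside. Leave alone.
- die0: White die, 18 mm, at the far right; origin at the centre of its underside. Leave alone.
- die1: The second white die, 18 mm, beside the first; origin at the centre of its underside. Leave alone.
- start_button (a joint): Round green start button, 46 mm across, in a flat steel ring 60 mm across at the table's far edge, beyond the service unit; its top is 6.5 mm above the table. Value: how far it is pressed, 0 to 0.003 m. Do not press.

How it is judged (in metres and radians):
On the way, in this order (a step that is already met when the one before it is completed fails the run):
1. the module is pressed flush into the recess while the slide is still at its home end (z of module in the frame of bay below -0.0236 m and horizontal distance between module and bay below 0.004 m and angle between the x axis of module and the x axis of bay, either way round below 0.12 rad and angle between module's own z axis and vertical below 0.06 rad and y of slide in the frame of console below -0.025 m), for 0.2 s.
2. the slide is pulled out by the fingers until its pointer lies in the red mark (y of slide in the frame of mark between -0.006 and 0.006 m and contact force between the fingers and slide above 2 N and linear speed of slide below 0.01 m/s), for 0.3 s.
At the end, for the whole second after the job is handed in: The module is in the recess, proud of the deck by less than 2.4 mm, level and in line, and the fingers hold the slide (more than 2 N) at rest with its pointer within 6 mm of the middle of the red mark (all of step 2 and z of module in the frame of bay below -0.0236 m and horizontal distance between module and bay below 0.004 m and angle between the x axis of module and the x axis of bay, either way round below 0.12 rad and angle between module's own z axis and vertical below 0.06 rad); the arm keeps its last pose, push and grip.
It fails at once if the tea bowl or coaster is moved by more than 20 mm (distance of any of tea_bowl, coaster from where it was at the start of the episode above 0.02 m).
It fails at once if the bangle is moved by more than 20 mm (distance of bangle from where it was at the start of the episode above 0.02 m).
It fails at once if the hair claw is moved by more than 20 mm (distance of hair_claw from where it was at the start of the episode above 0.02 m).
It fails at once if a die is moved by more than 20 mm (distance of any of die0, die1 from where it was at the start of the episode above 0.02 m).
It fails at once if the green start button is pressed (value of joint start_button above 0.002 m).
It also fails if it takes over 58 s, if anything falls off the work surface, if the arm or the gripper's body presses on something with over 40 N, if the wrist force passes 120 N, or if a joint passes its speed limit or range.

## Robot

A 7-joint arm with a two-finger parallel gripper is mounted at the origin on the work surface. World frame = base frame: x ahead of the robot, y to its left, z up, the work surface at z = 0. Lengths are in m, angles in degrees, forces in N, time in s.
With the tool pointing down it reaches from about 0.425 to 0.875 m from the base axis. Payload 4.7 kg.
Tool frame: the origin (TCP) lies where the fingers leave the gripper's body, on its centre line; the fingertips stand 70 mm ahead of it and the grasp point (between the pads) lies 51 mm ahead of it (env.tip_reach is the distance from the TCP to the fingertips, in m); z points along the fingers, x is the direction in which the jaws open and shut, and the axes are right-handed (so a half turn about z gives the same grasp; the last joint's range is limited). The gripper opens to 87 mm and grips with 3 to 60 N. Pads are 19 mm wide; open, the fingers measure 117 mm over their backs; the gripper's body (75 mm by 190 mm) begins 51 mm behind the grasp point.
Start: joints at [-64.166, 18.392, -4.016, 83.108, 1.295, 78.541, -3.26], TCP at [0.275, 0.589, 0.292] pointing down, gripper open.
Joint ranges: [-163.93, 163.93], [-17.29, 119.83], [-79.2, 71.16], [3.27, 140.29], [-89.18, 269.18], [5.43, 117.66], [-154.24, 154.24]. Speed limits (degrees/s): [147.25, 147.25, 180, 180, 180, 180, 180].

## Interface

Orientations are given as [roll, pitch, yaw] about the fixed x, y, z axes, in that order (R = Rz(yaw) Ry(pitch) Rx(roll)).
In Python, from cell import env, optics, order gives the robot as it stands.
- The arm moves only by the shell command python3 -m creep 'ROWS' [FORCE]. ROWS is JSON, a list of rows, each a list of 7 numbers: the shift along the tool's x, y, z in cm, then the turn, a rotation vector about the tool's x, y, z in rad, then the opening, from 0 (shut) to 1 (fully open). A call has 1 to 20 rows; each row shifts and turns the pose as measured when the row begins, along the tool's axes as they then stand; what a row does not reach is not made up. A row lasts 1/10 s, in which the tool goes at most 50 mm and 8.59 degrees, less where a joint would pass 70% of its speed; a pose out of reach is approached as far as the arm can. A call with a gripper value outside its range is refused whole. The fingers move at their own pace and stop on an object; FORCE is the grip in N (left out, the last holds). Time passes only in rows, so rows that do not move let the fingers close. It gives the time, the measured TCP pose, the force and the opening at its end, in the units of the state.
- env.get_obs(): the state, without advancing time (a new reading comes with each control period).
- optics.read_camera(name): name is "side" or "top" or "wrist"; returns a dict with "frame" (384x512x3 uint8, blue, green, red), "z_map" (384x512 float32, m along the optical axis (not along the pixel's ray), 0 where there is no reading), "fx", "fy", "cx", "cy" (pixels), "R" (3x3) and "t" (3): a world point X has camera coordinates R X + t; the wrist camera has in their place "hand_eye" (4x4, takes a point from camera to tool coordinates, whose origin is the TCP and whose axes are the tool frame's). Camera axes: x right, y down, z forward; pixel columns grow to the right and rows downward; lengths in m; the calibration is good to about 2 mm. A picture is of the moment at which its call begins: read the wrist's pose just before it.
- order.sign_off(): hands the job in, once; it reports no verdict.
The state is a dict: "time_s": time; "qpos": joint angles; "joint_velocities": joint speeds; "effort": joint torques, N m; "tool_pos": TCP position; "tool_rot": TCP orientation; "force": force on the tool from outside, world axes, zero at the start; "wrist_torque": the same for the moment, N m; "grip_width": finger opening in m.
Only numpy, scipy, OpenCV 4.12 (cv2) and the standard library are available. Lean on these libraries where they do the work, as an engineer would, in place of code of your own. Each camera call takes 0.05 s, during which the arm holds its last target. There are 200 camera calls.

## Working session

There is one attempt and no reset: what is moved stays moved. The work goes in short steps, Python scripts to look and compute and a shell command to move; the robot and the scene stay as the last step left them, time stands still between calls to the robot, and variables do not carry over. Pictures are saved under pics/ and viewed, on a budget of 10 in all, crops included, one or two more only if the job needs it, and the job is handed in when it is done.

```bash
ls; mkdir -p pics; python3 - <<'E'
from cell import env, optics, order
import cv2
print(env.get_obs(), env.tip_reach)
for n in("top","side"):
    c=optics.read_camera(n); cv2.imwrite(f"pics/{n}0.png",c["frame"])
    print(n,c["fx"],c["fy"],c["cx"],c["cy"],c["R"],c["t"])
    import numpy as np; np.savez(f"pics/{n}0.npz",**c)
E
```

```text
pics
{'time_s': 0.0, 'qpos': array([-64.16523308,  18.43939379,  -4.01594147,  83.17628135,
         1.29486434,  78.54124114,  -3.25994583]), 'joint_velocities': array([ 0.01139775, -0.00750479, -0.02768759,  0.08157974,  0.01567688,
        0.11562474,  0.03133607]), 'effort': array([-3.51343788e-04, -4.91284883e+01, -4.04369496e-01, -3.12531245e+01,
       -6.39478443e-02,  4.34904615e-02,  2.05965980e-04]), 'tool_pos': array([0.27483087, 0.58856168, 0.29114558]), 'tool_rot': array([1.79994406e+02, 1.11675446e-01, 6.49754240e+01]), 'force': array([ 0.28845025,  0.79182828, -0.9358207 ]), 'wrist_torque': array([-0.03656673, -0.01050642,  0.01128086]), 'grip_width': 0.08735264612722704} 0.0697
top 414.5601242847379 414.5601242847379 255.18262719361817 189.46189328733414 [[-0.01334823 -0.99983172  0.01258429]
 [-0.99328557  0.01181235 -0.11508363]
 [ 0.11491561 -0.01403595 -0.99327609]] [0.03444299 0.55266411 1.14588188]
side 355.88475181264585 355.88475181264585 255.58841818818775 191.5041100985297 [[ 0.73467159 -0.6781484   0.01929792]
 [-0.37951976 -0.43439772 -0.81686191]
 [ 0.56233656  0.59280129 -0.57651038]] [-0.38736998  0.27798071  0.62976506]
```

View pics/top0.png

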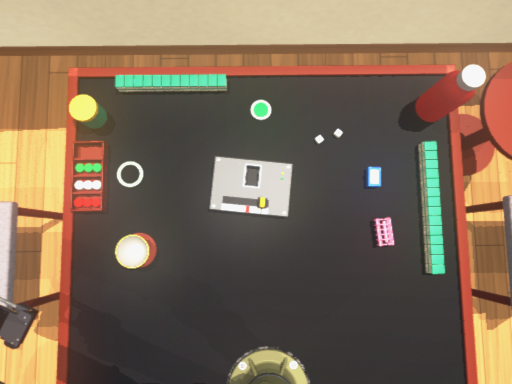

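View pics/side0.png

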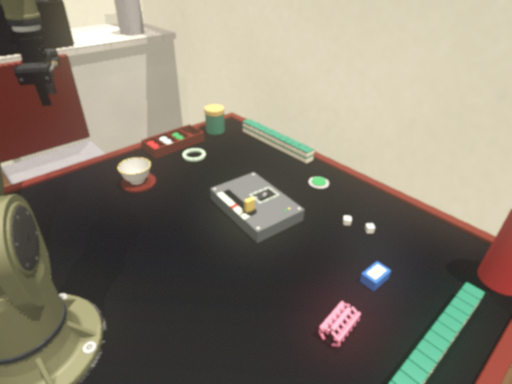

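The top view shows the console at (251,187), the recess at (252,176), the slide at (262,202), the red mark at (248,209), the module at (374,177) and the claw at (384,232). The side view agrees. Next I'll measure from the top image.

```bash
cat > h.py <<'E'
import numpy as np, cv2
from cell import env, optics, order
from scipy.spatial.transform import Rotation as Ro
def shot(name):
    o=env.get_obs(); c=dict(optics.read_camera(name))
    if name=="wrist":
        Rt=Ro.from_euler('xyz',o['tool_rot'],degrees=True).as_matrix(); H=c['hand_eye']
        c['Rw']=Rt@H[:3,:3]; c['o']=Rt@H[:3,3]+o['tool_pos']
    else: c['Rw']=c['R'].T; c['o']=-c['R'].T@c['t']
    return c
def cast(c,uv,z):
    uv=np.atleast_2d(np.asarray(uv,float))
    d=np.c_[(uv[:,0]-c['cx'])/c['fx'],(uv[:,1]-c['cy'])/c['fy'],np.ones(len(uv))]@c['Rw'].T
    return c['o']+d*((z-c['o'][2])/d[:,2])[:,None]
def mask(c,name):
    f=c['frame']; h=cv2.cvtColor(f,cv2.COLOR_BGR2HSV)
    r={'blue':((100,120,60),(125,255,255)),'yellow':((20,120,90),(35,255,255)),'red':((0,150,100),(8,255,255)),
       'grey':((0,0,90),(179,40,200)),'pink':((150,60,100),(178,255,255)),'green':((45,120,80),(85,255,255))}[name]
    return cv2.inRange(h,np.array(r[0]),np.array(r[1]))
def blobs(m,amin=10,close=0):
    if close: m=cv2.morphologyEx(m,cv2.MORPH_CLOSE,np.ones((close,close)))
    return sorted([k for k in cv2.findContours(m,cv2.RETR_EXTERNAL,cv2.CHAIN_APPROX_NONE)[0] if cv2.contourArea(k)>=amin],key=cv2.contourArea,reverse=True)
def rect(c,k,z):
    """world-plane min-area rectangle of a contour: centre, sides (mm), long-side yaw"""
    p=cast(c,k[:,0],z)[:,:2]; r=cv2.minAreaRect((p*1000).astype(np.float32)); b=cv2.boxPoints(r)
    e=[b[1]-b[0],b[2]-b[1]]; e.sort(key=np.linalg.norm); 
    return np.round(np.array(r[0])/1000,4),np.round([np.linalg.norm(v) for v in e],1),round(np.degrees(np.arctan2(e[1][1],e[1][0]))%180,1)
E
python3 - <<'E'
from h import *
c=shot('top')
for n,z in(('grey',.036),('blue',.026),('yellow',.0745),('red',.036),('pink',.038),('green',.0065)):
    for k in blobs(mask(c,n),6,7 if n=='grey' else 3):
        u=k[:,0].mean(0)
        if 150<u[0]<410 and 95<u[1]<260: print(n,u.round(),rect(c,k,z), 'z(depth)',end=' '); i,j=int(u[1]),int(u[0]); zz=float(c['z_map'][i,j]); p=c['Rw']@(np.array([(j-c['cx'])/c['fx'],(i-c['cy'])/c['fy'],1])*zz)+c['o']; print(p.round(3))
w=shot('wrist'); print(w['hand_eye'],w['fx'],w['cx'],w['cy'])
E
```

```text
grey [250. 189.] (array([0.5632, 0.0392]), array([156.2, 226.4], dtype=float32), np.float32(83.9)) z(depth) [0.554 0.042 0.033]
grey [260. 109.] (array([0.7856, 0.009 ]), array([62.2, 62.9], dtype=float32), np.float32(135.0)) z(depth) [0.797 0.01  0.005]
grey [338. 133.] (array([ 0.7143, -0.2127]), array([22.4, 25.3], dtype=float32), np.float32(134.2)) z(depth) [ 0.721 -0.214  0.02 ]
grey [319. 139.] (array([ 0.6972, -0.1573]), array([22.4, 25.2], dtype=float32), np.float32(134.3)) z(depth) [ 0.704 -0.158  0.018]
blue [373. 179.] (array([ 0.5883, -0.3119]), array([40.4, 58.5], dtype=float32), np.float32(177.5)) z(depth) [ 0.583 -0.309  0.024]
yellow [262. 202.] (array([0.5135, 0.0113]), array([13.6, 27.4], dtype=float32), np.float32(179.1)) z(depth) [0.514 0.013 0.072]
red [368. 136.] (array([ 0.4682, -0.0857]), array([ 903.3, 1302. ], dtype=float32), np.float32(90.3)) z(depth) [ 0.715 -0.31   0.001]
red [152. 252.] (array([0.3823, 0.3163]), array([11.8, 46.3], dtype=float32), np.float32(165.8)) z(depth) [0.381 0.326 0.007]
pink [384. 231.] (array([ 0.43  , -0.3315]), array([50.6, 81.7], dtype=float32), np.float32(6.4)) z(depth) [ 0.431 -0.34   0.005]
green [260. 109.] (array([0.7963, 0.0081]), array([36.7, 38.6], dtype=float32), np.float32(89.5)) z(depth) [0.797 0.01  0.005]
[[ 9.99999709e-01  1.01864132e-05 -7.63120801e-04 -1.29571608e-04]
 [ 1.97644854e-04  9.62342126e-01  2.71841117e-01 -7.35238852e-02]
 [ 7.37152380e-04 -2.71841189e-01  9.62341844e-01 -9.18607375e-02]
 [ 0.00000000e+00  0.00000000e+00  0.00000000e+00  1.00000000e+00]] 290.61792349032345 255.82597912146147 190.2733672647135
```

```bash
python3 -m creep '[[-3.5,3.1,0,0,0,-0.025,1],[-3.5,3.1,0,0,0,-0.025,1],[-3.5,3.1,0,0,0,-0.025,1],[-3.5,3.1,0,0,0,-0.025,1],[-3.5,3.1,0,0,0,-0.025,1],[-3.5,3.1,0,0,0,-0.025,1],[-3.5,3.1,0,0,0,-0.025,1],[-3.5,3.1,0,0,0,-0.025,1],[-3.5,3.1,0,0,0,-0.025,1],[-3.5,3.1,0,0,0,-0.025,1],[-3.5,3.1,0,0,0,-0.025,1],[-3.5,3.1,0,0,0,-0.025,1],[-3.5,3.1,0,0,0,-0.025,1],[0,0,0,0,0,0,1]]'
```

```text
time_s: 1.6
tool_pos: [0.5421, 0.0218, 0.2879]
tool_rot: [-180.0, 0.1, 84.7]
force: [-0.1, -0.1, 0.1]
grip_width: 0.0872
```

```bash
python3 - <<'E'
from h import *
c=shot('wrist'); np.savez('pics/w1.npz',**c)
cv2.imwrite('pics/w1.png',cv2.resize(c['frame'],None,fx=1.5,fy=1.5))
for n,z in(('grey',.036),('yellow',.0745),('red',.036)):
    for k in blobs(mask(c,n),30,5)[:3]: print(n,k[:,0].mean(0).round(),cv2.boundingRect(k),rect(c,k,z))
E
```

```text
grey [256. 265.] (92, 252, 329, 26) (array([0.6672, 0.0088]), array([ 37.1, 436.5], dtype=float32), np.float32(84.8))
grey [276. 183.] (179, 123, 192, 123) (array([0.5642, 0.0392]), array([152.5, 222.3], dtype=float32), np.float32(83.5))
grey [ 50. 270.] (20, 258, 57, 28) (array([ 0.6524, -0.2679]), array([40.7, 69.2], dtype=float32), np.float32(84.8))
yellow [244. 153.] (238, 140, 13, 28) (array([0.5134, 0.011 ]), array([12.7, 28.6], dtype=float32), np.float32(173.7))
yellow [ 83. 270.] (81, 262, 5, 17) (array([ 0.6334, -0.1933]), array([ 4.7, 21.8], dtype=float32), np.float32(165.4))
red [506.  22.] (497, 0, 15, 50) (array([0.4089, 0.2968]), array([14.3, 50.3], dtype=float32), np.float32(8.1))
red [278. 133.] (274, 127, 9, 14) (array([0.4993, 0.0507]), array([ 9.4, 15.1], dtype=float32), np.float32(175.7))
```

View pics/w1.png

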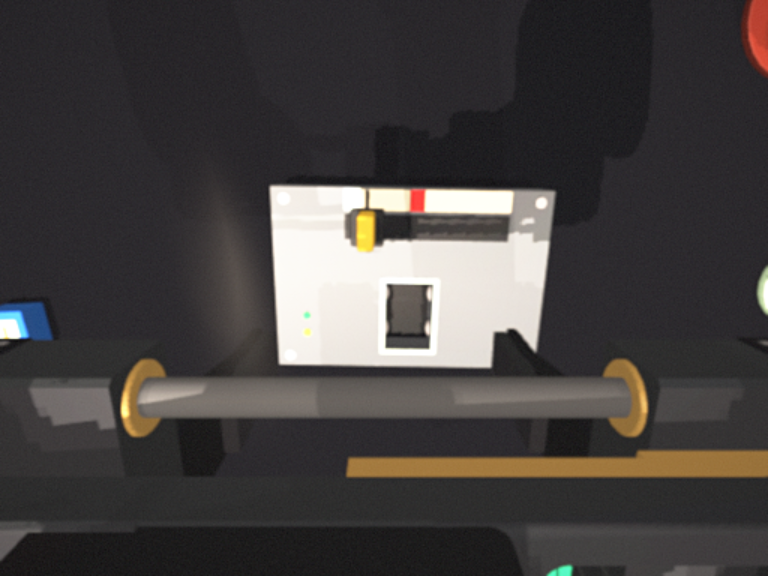

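```bash
python3 -m creep '[[-4.15,0.85,1.1,0,0,-0.006,1],[-4.15,0.85,1.1,0,0,-0.006,1],[-4.15,0.85,1.1,0,0,-0.006,1],[-4.15,0.85,1.1,0,0,-0.006,1],[-4.15,0.85,1.1,0,0,-0.006,1],[-4.15,0.85,1.1,0,0,-0.006,1],[-4.15,0.85,1.1,0,0,-0.006,1],[-4.15,0.85,1.1,0,0,-0.006,1],[0,0,0,0,0,0,1]]'
python3 - <<'E'
from h import *
d=dict(np.load('pics/w1.npz')); f=d['frame']
g=cv2.cvtColor(f,cv2.COLOR_BGR2GRAY)
m=np.zeros_like(g); m[180:242,248:297]=(g[180:242,248:297]>215)*255
for k in blobs(m,50)[:2]: print('frame',cv2.boundingRect(k),rect(d,k,.036))
m=np.zeros_like(g); m[180:242,248:297]=(g[180:242,248:297]<100)*255
for k in blobs(m,50,5)[:2]: print('hole',cv2.boundingRect(k),rect(d,k,.036))
c=shot('wrist'); np.savez('pics/w2.npz',**c)
for k in blobs(mask(c,'blue'),100,25)[:2]: print('blue',cv2.boundingRect(k),rect(c,k,.026))
h=cv2.cvtColor(c['frame'],cv2.COLOR_BGR2HSV); 
cv2.imwrite('pics/w2.png',c['frame'])
print(env.get_obs()['tool_pos'],env.get_obs()['tool_rot'])
E
```

```text
time_s: 2.55
tool_pos: [0.5926, -0.3025, 0.1914]
tool_rot: [-179.8, -0.8, 89.1]
force: [-1.0, -0.3, -0.7]
grip_width: 0.087
frame (248, 180, 49, 62) (array([0.5946, 0.0368]), array([62. , 81.1], dtype=float32), np.float32(174.8))
hole (257, 190, 30, 42) (array([0.5939, 0.036 ]), array([35.8, 55.2], dtype=float32), np.float32(173.5))
blue (220, 154, 42, 65) (array([ 0.5874, -0.3145]), array([38.2, 61. ], dtype=float32), np.float32(177.2))
[ 0.59363922 -0.29892733  0.19202458] [-179.85757861   -0.94623487   89.23477869]
```

View pics/w2.png

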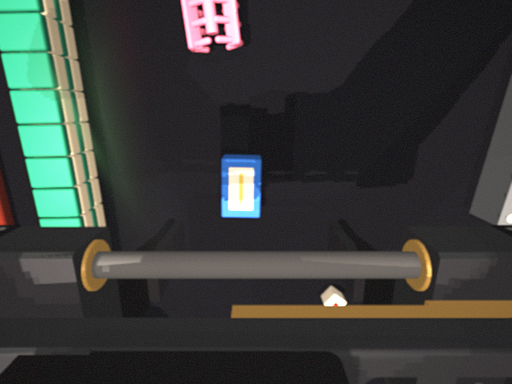

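```bash
python3 -m creep '[[-0.4,-0.1,1.5,0.008,0,0.017,1],[-0.4,-0.1,1.5,0.008,0,0.018,1],[-0.4,0,1,0,0,0,1],[0,0,0,0,0,0,1],[0,0,0,0,0,0,1]]'
python3 - <<'E'
from h import *
c=shot('wrist'); np.savez('pics/w3.npz',**c)
o=env.get_obs(); print(o['tool_pos'],o['tool_rot'])
for k in blobs(mask(c,'blue'),100,25)[:1]:
    b=cv2.boundingRect(k); print('blue',b,rect(c,k,.026))
h=cv2.cvtColor(c['frame'],cv2.COLOR_BGR2HSV); x,y,w,hh=b
m=np.zeros(h.shape[:2],np.uint8); m[y:y+hh,x:x+w]=(255-mask(c,'blue'))[y:y+hh,x:x+w]
for k in blobs(m,100,5)[:2]: print('label',cv2.boundingRect(k),rect(c,k,.026))
cv2.imwrite('pics/w3.png',c['frame'])
E
```

```text
time_s: 3.1
tool_pos: [0.5928, -0.3016, 0.1475]
tool_rot: [-178.8, -1.3, 87.6]
force: [-0.2, -0.3, 0.5]
grip_width: 0.0871
[ 0.59271663 -0.30164183  0.14753179] [-178.79298152   -1.31475475   87.5820563 ]
blue (211, 165, 50, 76) (array([ 0.5871, -0.3148]), array([37.8, 60.6], dtype=float32), np.float32(177.4))
label (211, 165, 50, 76) (array([ 0.5869, -0.3152]), array([39.1, 60.6], dtype=float32), np.float32(177.0))
```

View pics/w3.png

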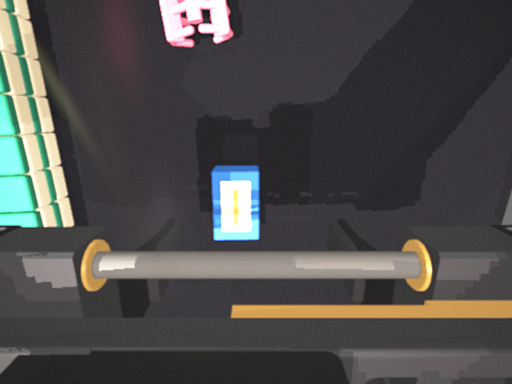

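```bash
cat >> h.py <<'E'
def plan(pos,yaw):
    """print shift (cm, tool axes) and rotvec (rad) from the present pose to pos, tool down at yaw"""
    o=env.get_obs(); R=Ro.from_euler('xyz',o['tool_rot'],degrees=True); T=Ro.from_euler('xyz',[180,0,yaw],degrees=True)
    print('at',o['tool_pos'].round(4),o['tool_rot'].round(2),'F',o['force'].round(1),'w',round(o['grip_width'],4))
    print('shift cm',(R.inv().apply(np.array(pos)-o['tool_pos'])*100).round(2),'turn',(R.inv()*T).as_rotvec().round(4))
E
python3 -c "
from h import *
d=dict(np.load('pics/w3.npz')); print(cast(d,[236,206],.026))
plan([.589,-.3155,.086],87.3)"
```

```text
[[ 0.5888257  -0.31469221  0.026     ]]
at [ 0.5927 -0.3016  0.1475] [-178.79   -1.31   87.58] F [ 0.3 -0.3 -1.5] w 0.0871
shift cm [-1.54 -0.18  6.12] turn [-0.0211 -0.0229  0.0052]
```

```bash
python3 -m creep '[[-0.5,-0.1,0.5,-0.01,-0.011,0,1],[-0.5,-0.1,0.5,-0.01,-0.011,0,1],[-0.4,-0.1,1,0,0,0.005,1],[0,0,1,0,0,0,1],[0,0,0,0,0,0,1]]'; python3 -c "
from h import *
plan([.589,-.3155,.086],87.3)"
```

```text
time_s: 3.65
tool_pos: [0.5892, -0.3166, 0.1165]
tool_rot: [179.8, 0.1, 87.3]
force: [-0.1, -0.6, -0.9]
grip_width: 0.0868
at [ 0.5892 -0.3166  0.1165] [1.798e+02 9.000e-02 8.730e+01] F [-0.1 -0.6 -0.9] w 0.0868
shift cm [ 0.11 -0.03  3.05] turn [ 0.0035  0.0016 -0.    ]
```

```bash
python3 -m creep '[[0.1,0,1,0,0,0,1],[0,0,1,0,0,0,1],[0,0,1,0,0,0,1],[0,0,0,0,0,0,1],[0,0,0,0,0,0,0.3],[0,0,0,0,0,0,0.2],[0,0,0,0,0,0,0.2],[0,0,0,0,0,0,0.2],[0,0,0,0,0,0,0.2],[0,0,0,0,0,0,0.2],[0,0,0,0,0,0,0.2]]' 20; python3 -c "
from h import *
plan([.589,-.3155,.086],87.3)"
```

```text
time_s: 4.75
tool_pos: [0.5901, -0.3156, 0.0844]
tool_rot: [179.7, 0.1, 87.3]
force: [0.2, -0.0, 0.1]
grip_width: 0.0392
at [ 0.5901 -0.3156  0.0844] [1.7973e+02 1.1000e-01 8.7320e+01] F [ 0.2 -0.   0.1] w 0.0392
shift cm [ 0.01 -0.11 -0.16] turn [0.0047 0.0019 0.0004]
```

```bash
python3 -m creep '[[0,0,0,0,0,0,0.2],[0,0,0,0,0,0,0.2],[0,0,0,0,0,0,0.2],[0,0,0,0,0,0,0.2],[0,0,-1,0,0,0,0.2],[0,0,-3,0,0,0,0.2],[0,0,-4,0,0,0,0.2],[0,0,-2,0,0,0,0.2],[0,0,0,0,0,0,0.2],[0,0,0,0,0,0,0.2]]' 25; python3 - <<'E'
from h import *
c=shot('wrist'); np.savez('pics/w4.npz',**c)
zt=env.get_obs()['tool_pos'][2]-.0844+.026
for k in blobs(mask(c,'blue'),100,25)[:1]: print('blue',cv2.boundingRect(k),rect(c,k,zt),zt)
plan([.59,.036,.18],83.6)
cv2.imwrite('pics/w4.png',c['frame'])
E
```

```text
time_s: 5.75
tool_pos: [0.5887, -0.3152, 0.1886]
tool_rot: [179.9, 0.1, 87.3]
force: [-0.1, 0.0, -0.4]
grip_width: 0.0359
blue (223, 182, 67, 69) (array([ 0.573, -0.315]), array([36.3, 40. ], dtype=float32), np.float32(177.3)) 0.1300446082263752
at [ 0.5887 -0.3153  0.1884] [1.7987e+02 8.0000e-02 8.7280e+01] F [-0.2 -0.3 -0.3] w 0.036
shift cm [35.09 -1.53  0.79] turn [0.0022 0.0013 0.0643]
```

View pics/w4.png

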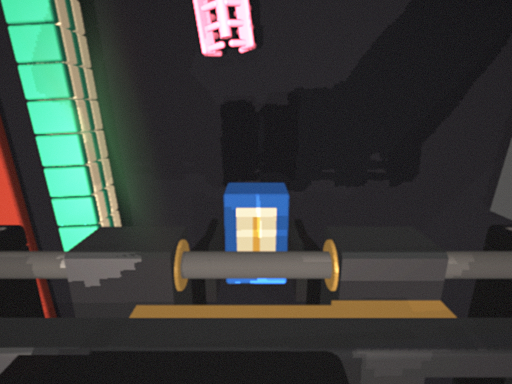

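```bash
python3 - <<'E'
from h import *
c=dict(np.load('pics/w4.npz')); o=env.get_obs(); zt=.1300
f=c['frame'].astype(int); 
print([(r,tuple(f[r,250])) for r in list(range(178,212,2))+list(range(276,290,2))])
for p in cast(c,[[256,197],[256,283.5],[224,240],[288.5,240]],zt): print((p-o['tool_pos']).round(4))
E
```

```text
[(178, (np.int64(28), np.int64(25), np.int64(26))), (180, (np.int64(32), np.int64(29), np.int64(30))), (182, (np.int64(91), np.int64(58), np.int64(43))), (184, (np.int64(141), np.int64(84), np.int64(43))), (186, (np.int64(137), np.int64(79), np.int64(40))), (188, (np.int64(139), np.int64(80), np.int64(42))), (190, (np.int64(137), np.int64(74), np.int64(35))), (192, (np.int64(140), np.int64(80), np.int64(42))), (194, (np.int64(176), np.int64(99), np.int64(49))), (196, (np.int64(196), np.int64(113), np.int64(57))), (198, (np.int64(195), np.int64(112), np.int64(56))), (200, (np.int64(193), np.int64(112), np.int64(56))), (202, (np.int64(197), np.int64(115), np.int64(58))), (204, (np.int64(191), np.int64(110), np.int64(51))), (206, (np.int64(194), np.int64(113), np.int64(70))), (208, (np.int64(200), np.int64(228), np.int64(243))), (210, (np.int64(210), np.int64(244), np.int64(253))), (276, (np.int64(96), np.int64(102), np.int64(110))), (278, (np.int64(155), np.int64(104), np.int64(82))), (280, (np.int64(248), np.int64(150), np.int64(73))), (282, (np.int64(255), np.int64(167), np.int64(81))), (284, (np.int64(72), np.int64(51), np.int64(43))), (286, (np.int64(42), np.int64(42), np.int64(44))), (288, (np.int64(42), np.int64(37), np.int64(42)))]
[-0.0273  0.0008 -0.0584]
[ 0.0262 -0.0017 -0.0584]
[-0.0027 -0.0184 -0.0584]
[-0.001   0.018  -0.0584]
```

```bash
python3 -m creep '[[4.4,-0.2,0,0,0,0.008,0.2],[4.4,-0.2,0,0,0,0.008,0.2],[4.4,-0.2,0,0,0,0.008,0.2],[4.4,-0.2,0,0,0,0.008,0.2],[4.4,-0.2,0,0,0,0.008,0.2],[4.4,-0.2,0,0,0,0.008,0.2],[4.4,-0.2,0,0,0,0.008,0.2],[3,-0.2,0,0,0,0.008,0.2],[0,0,0,0,0,0,0.2],[0,0,0,0,0,0,0.2]]'; python3 -c "
from h import *
plan([.594,.036,.18],83.6)"
```

```text
time_s: 6.8
tool_pos: [0.5899, 0.0352, 0.1698]
tool_rot: [-178.7, 0.5, 83.3]
force: [0.3, -0.5, -0.4]
grip_width: 0.0357
at [0.5899 0.0352 0.1698] [-178.72    0.47   83.27] F [ 0.3 -0.5 -0.4] w 0.0357
shift cm [ 0.12  0.37 -1.03] turn [-0.0224  0.0082 -0.0059]
```

```bash
python3 -m creep '[[0.1,0.3,0.5,-0.011,0.004,-0.006,0.2],[0,0.2,1,-0.011,0.004,0,0.2],[0,0,1.2,0,0,0,0.2],[0,0,1,0,0,0,0.2],[0,0,0,0,0,0,0.2],[0,0,0,0,0,0,0.2]]'; python3 -c "
from h import *
plan([.5956,.0361,.1264],83.6)
c=shot('wrist'); np.savez('pics/w5.npz',**c)
cv2.imwrite('pics/w5.png',cv2.resize(c['frame'][60:320,100:420],None,fx=2.4,fy=2.2,interpolation=cv2.INTER_CUBIC))"
```

```text
time_s: 7.4
tool_pos: [0.5935, 0.0278, 0.127]
tool_rot: [-179.8, 0.2, 83.1]
force: [0.3, 0.4, -0.6]
grip_width: 0.0359
at [0.5935 0.0278 0.127 ] [-179.83    0.24   83.11] F [ 0.3  0.4 -0.6] w 0.0359
shift cm [0.85 0.11 0.06] turn [-0.0029  0.0041 -0.0086]
```

View pics/w5.png

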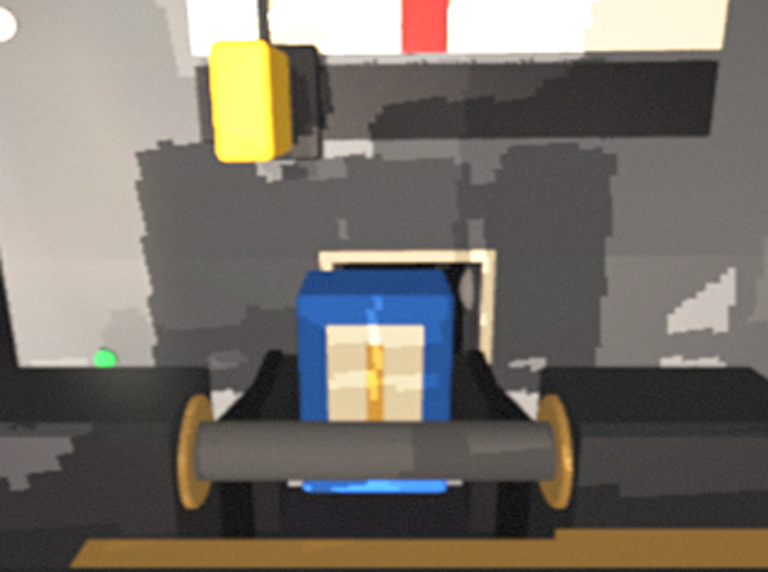

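```bash
python3 - <<'E'
from h import *
c=dict(np.load('pics/w5.npz')); f=c['frame'].astype(int)
print('row172-182 col270',[int(f[r,270].sum()) for r in range(170,186)])
print('row 190 cols 285-312',[int(f[190,k].sum()) for k in range(285,312)])
print('row 174 cols', [(k,int(f[174,k].sum())) for k in list(range(228,242))+list(range(298,312))])
P=cast(c,[[234,175],[306,175],[238.3,180],[301.7,180]],.036); print(P.round(4), np.linalg.norm(P[1]-P[0]),np.linalg.norm(P[3]-P[2]))
y=np.radians(-6.4); ex=np.array([np.cos(y),np.sin(y)])
print('bay',(P[2]+P[3])[:2]/2+.0295*ex,'edge yaw',np.degrees(np.arctan2(*(P[1]-P[0])[1::-1])))
E
```

```text
row172-182 col270 [285, 289, 288, 404, 599, 695, 703, 699, 659, 372, 108, 66, 150, 232, 245, 234]
row 190 cols 285-312 [244, 214, 163, 87, 59, 96, 252, 367, 407, 418, 429, 389, 274, 185, 233, 361, 544, 611, 614, 608, 508, 342, 261, 249, 252, 251, 244]
row 174 cols [(228, 293), (229, 285), (230, 290), (231, 280), (232, 326), (233, 464), (234, 536), (235, 537), (236, 534), (237, 529), (238, 532), (239, 527), (240, 537), (241, 542), (298, 728), (299, 732), (300, 732), (301, 725), (302, 663), (303, 590), (304, 581), (305, 560), (306, 427), (307, 273), (308, 241), (309, 248), (310, 244), (311, 243)]
[[0.5595 0.0168 0.036 ]
 [0.565  0.0629 0.036 ]
 [0.5631 0.0191 0.036 ]
 [0.568  0.0599 0.036 ]] 0.04640084054616928 0.04105268053138017
bay [0.59487702 0.03623125] edge yaw 83.15702548854487
```

```bash
python3 -m creep '[[0.4,0.1,0,-0.003,0.004,-0.007,0.2],[0.4,0,0,0,0,0,0.2],[0,0,0,0,0,0,0.2],[0,0,0,0,0,0,0.2]]'; python3 -c "
from h import *
plan([.5959,.0362,.1204],83.5)"
```

```text
time_s: 7.85
tool_pos: [0.5966, 0.0368, 0.1286]
tool_rot: [179.8, -0.1, 83.6]
force: [-0.5, 0.6, -0.4]
grip_width: 0.0359
at [0.5966 0.0368 0.1286] [ 1.7984e+02 -8.0000e-02  8.3580e+01] F [-0.5  0.6 -0.4] w 0.0359
shift cm [-0.07 -0.06  0.82] turn [ 0.0028 -0.0014  0.0014]
```

```bash
python3 -m creep '[[-0.06,-0.06,0.4,0.003,0,0,0.2],[0,0,0.3,0,0,0,0.2],[0,0,0.2,0,0,0,0.2],[0,0,0.2,0,0,0,0.2],[0,0,0,0,0,0,0.2]]'; python3 -c "
from h import *
plan([.5959,.0362,.1074],83.5)"
```

```text
time_s: 8.35
tool_pos: [0.5958, 0.0364, 0.1167]
tool_rot: [-180.0, -0.1, 83.6]
force: [-0.4, 1.2, -1.9]
grip_width: 0.0357
at [0.5958 0.0364 0.1167] [-1.7997e+02 -8.0000e-02  8.3600e+01] F [-0.4  1.2 -1.9] w 0.0357
shift cm [-0.02  0.01  0.93] turn [-0.0004 -0.0014  0.0018]
```

```bash
python3 -m creep '[[0,0,0.3,0,0,0,0.2],[0,0,0.3,0,0,0,0.2],[0,0,0.2,0,0,0,0.2],[0,0,0,0,0,0,0.2]]'; python3 -c "
from h import *
plan([.5959,.0362,.1074],83.5)"
```

```text
time_s: 8.75
tool_pos: [0.5957, 0.0363, 0.1078]
tool_rot: [-180.0, -0.1, 83.6]
force: [-0.5, 0.6, -1.1]
grip_width: 0.0359
at [0.5957 0.0363 0.1078] [-1.7996e+02 -7.0000e-02  8.3590e+01] F [-0.5  0.6 -1.1] w 0.0359
shift cm [-0.01  0.02  0.04] turn [-0.0007 -0.0013  0.0015]
```

```bash
python3 -m creep '[[0,0,0,0,0,0,0.55],[0,0,0,0,0,0,0.55],[0,0,0,0,0,0,0.55],[0,0,-1,0,0,0,0.55],[0,0,-2,0,0,0,0.3],[0,0,-1,0,0,0,0],[0,0,0,0,0,0,0],[0,0,0,0,0,0,0],[0,0,0,0,0,0,0],[0,0,0,0,0,0,0],[0,0,0,0,0,0,0],[0,0,0,0,0,0,0],[0,0,0,0,0,0,0]]' 15; python3 -c "
from h import *
plan([.5942,.036,.1204],83.5)
c=shot('wrist'); np.savez('pics/w6.npz',**c)
cv2.imwrite('pics/w6.png',cv2.resize(c['frame'][60:320,100:420],None,fx=2.4,fy=2.2,interpolation=cv2.INTER_CUBIC))"
```

```text
time_s: 10.05
tool_pos: [0.5954, 0.0362, 0.1495]
tool_rot: [-179.9, -0.1, 83.6]
force: [-0.4, -0.3, -0.3]
grip_width: 0.0004
at [0.5954 0.0362 0.1495] [-1.7991e+02 -5.0000e-02  8.3580e+01] F [-0.4 -0.3 -0.3] w 0.0004
shift cm [-0.03 -0.11  2.91] turn [-0.0015 -0.0009  0.0014]
```

View pics/w6.png

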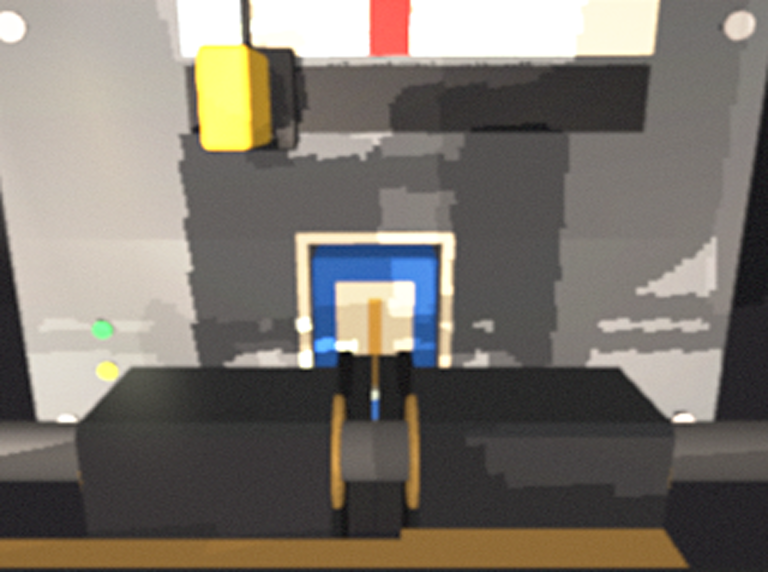

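```bash
python3 -m creep '[[0,-0.1,1,0,0,0,0],[0,0,1,0,0,0,0],[0,0,0.5,0,0,0,0],[0,0,0.4,0,0,0,0],[0,0,0.4,0,0,0,0],[0,0,0.4,0,0,0,0]]'; python3 -c "
from h import *
plan([.5942,.036,.1057],83.5)"
```

```text
time_s: 10.7
tool_pos: [0.595, 0.0364, 0.1105]
tool_rot: [-180.0, -0.1, 83.6]
force: [0.1, -0.7, 5.6]
grip_width: 0.0007
at [0.595  0.0364 0.1105] [-1.7999e+02 -9.0000e-02  8.3580e+01] F [ 0.1 -0.7  5.6] w 0.0007
shift cm [-0.05 -0.08  0.48] turn [-0.0001 -0.0016  0.0015]
```

```bash
python3 -m creep '[[0,-0.03,0.4,0,0,0,0],[0,0,0.4,0,0,0,0],[0,0,0.4,0,0,0,0],[0,0,0.3,0,0,0,0]]'; python3 -c "
from h import *
plan([.5942,.036,.1057],83.5)"
```

```text
time_s: 11.1
tool_pos: [0.5955, 0.0361, 0.1061]
tool_rot: [-179.8, -0.4, 83.6]
force: [-7.4, -0.5, 17.9]
grip_width: 0.0005
at [0.5955 0.0361 0.1061] [-179.85   -0.38   83.55] F [-7.4 -0.5 17.9] w 0.0005
shift cm [-0.02 -0.13  0.04] turn [-0.0026 -0.0066  0.0009]
```

```bash
python3 -m creep '[[0,0,0.5,0,0,0,0],[0,0,0.5,0,0,0,0],[0,0,0.5,0,0,0,0]]'; python3 -m creep '[[0,0,-1,0,0,0,0],[0,0,-3,0,0,0,0],[0,-3,-2,0,0,0,0.3],[0,-3,0,0,0,0,0.4],[0,0,0,0,0,0,0.4],[0,0,0,0,0,0,0.4]]'; python3 -c "
from h import *
c=shot('wrist'); np.savez('pics/w7.npz',**c)
cv2.imwrite('pics/w7.png',cv2.resize(c['frame'][40:300,100:420],None,fx=2.4,fy=2.2,interpolation=cv2.INTER_CUBIC))
plan([.5942,.036,.1057],83.5)"
```

```text
time_s: 11.4
tool_pos: [0.5958, 0.0355, 0.106]
tool_rot: [-179.6, -0.8, 83.5]
force: [-13.1, -0.6, 34.8]
grip_width: 0.0004
time_s: 12.0
tool_pos: [0.5351, 0.0412, 0.1685]
tool_rot: [-179.7, -0.8, 83.4]
force: [-0.1, 0.2, 0.3]
grip_width: 0.0248
at [0.5349 0.0411 0.1681] [-179.64   -0.81   83.44] F [-0.3 -0.9 -0.1] w 0.0284
shift cm [0.08 5.99 6.21] turn [-0.0062 -0.0142 -0.0011]
```

View pics/w7.png

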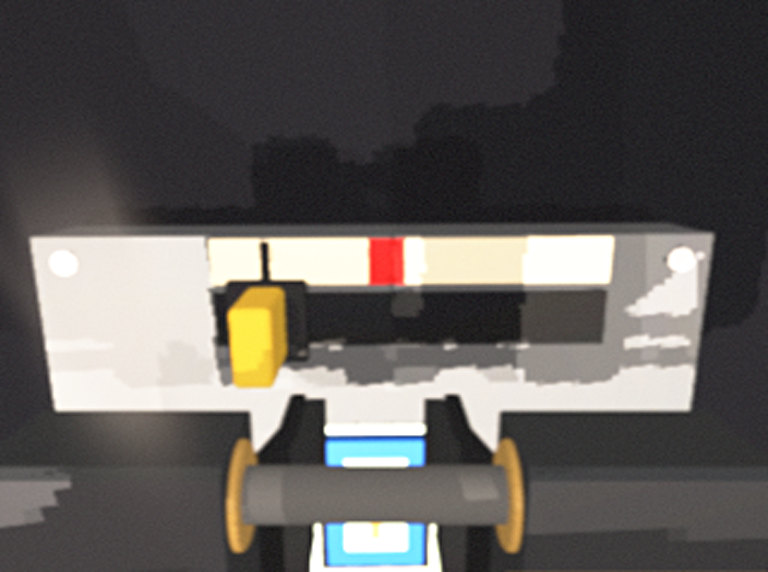

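```bash
python3 - <<'E'
from h import *
c=dict(np.load('pics/w7.npz'))
k=[k for k in blobs(mask(c,'red'),60,3) if 230<k[:,0].mean(0)[0]<290][0]; b=cv2.boundingRect(k)
mc=rect(c,k,.036); print('mark',b,mc)
ys=np.radians(-6.4); ey=np.array([-np.sin(ys),np.cos(ys)]); ex=np.array([np.cos(ys),np.sin(ys)])
p=cast(c,[210.4,158.2],.036)[0,:2]; print('ptr',p,'along y',(mc[0]-p)@ey,'x',(mc[0]-p)@ex)
con=np.array([.5643,.0394]); hm=con+ex*-.045+ey*-.035; print('home est',hm,'from ptr',p+ex*((hm-p)@ex))
print('mark local',(mc[0]-con)@ex,(mc[0]-con)@ey)
yk=blobs(mask(c,'yellow'),60,3)[0]; print('fin',rect(c,yk,.0745))
plan([hm[0],hm[1],.155],83.5)
E
```

```text
mark (254, 148, 14, 22) (array([0.4994, 0.0504]), array([10.2, 16.5], dtype=float32), np.float32(173.3))
ptr [0.49457029 0.01171731] along y 0.03897997662385798 x 0.0004876920671728695
home est [0.51567903 0.00963422] from ptr [0.5156475  0.00935312]
mark local -0.0657216962077923 0.0036971134105760377
fin (array([0.5118, 0.0122]), array([16. , 31.1], dtype=float32), np.float32(173.1))
at [0.5349 0.0411 0.1681] [-179.64   -0.81   83.44] F [-0.3 -0.9 -0.1] w 0.0284
shift cm [-3.37 -1.54  1.28] turn [-0.0062 -0.0142 -0.0011]
```

```bash
python3 -m creep '[[-1.2,-0.5,0,-0.006,-0.014,0,0.45],[-1.2,-0.5,0.3,0,0,0,0.45],[-0.9,-0.5,0.3,0,0,0,0.45],[0,0,0,0,0,0,0.45],[0,0,0,0,0,0,0.45]]'; python3 -c "
from h import *
plan([.5156,.0095,.116],83.5)"
```

```text
time_s: 12.55
tool_pos: [0.5154, 0.0052, 0.1597]
tool_rot: [-179.9, 0.3, 83.3]
force: [0.1, -0.0, 0.4]
grip_width: 0.039
at [0.5154 0.0052 0.1597] [-179.92    0.25   83.27] F [ 0.1 -0.   0.4] w 0.039
shift cm [ 0.45 -0.03  4.37] turn [-0.0015  0.0044 -0.004 ]
```

```bash
python3 -m creep '[[0.4,0,0,0,0.004,-0.004,0.45],[0,0,0.5,0,0,0,0.45],[0,0,0,0,0,0,0.45]]'; python3 -c "
from h import *
plan([.5156,.0095,.116],83.5)"
```

```text
time_s: 12.85
tool_pos: [0.5164, 0.01, 0.1543]
tool_rot: [-179.9, -0.0, 83.5]
force: [0.2, -1.0, 0.4]
grip_width: 0.0393
at [0.5164 0.01   0.1543] [-1.7994e+02 -2.0000e-02  8.3550e+01] F [ 0.2 -1.   0.4] w 0.0393
shift cm [-0.06 -0.07  3.83] turn [-0.001  -0.0003  0.0008]
```

```bash
python3 -m creep '[[0,-0.05,1,0,0,0,0.45],[0,0,1.2,0,0,0,0.45],[0,0,1.2,0,0,0,0.45],[0,0,0.3,0,0,0,0.45],[0,0,0,0,0,0,0.1],[0,0,0,0,0,0,0],[0,0,0,0,0,0,0],[0,0,0,0,0,0,0],[0,0,0,0,0,0,0],[0,0,0,0,0,0,0],[0,0,0,0,0,0,0],[0,0,0,0,0,0,0]]' 35; python3 -c "
from h import *
plan([.5156,.0095,.116],83.5)"
```

```text
time_s: 14.05
tool_pos: [0.5155, 0.01, 0.1131]
tool_rot: [-179.9, 0.1, 83.6]
force: [0.6, -0.5, -1.5]
grip_width: 0.012
at [0.5155 0.01   0.1131] [-1.7989e+02  6.0000e-02  8.3590e+01] F [ 0.6 -0.5 -1.5] w 0.012
shift cm [-0.05  0.01 -0.29] turn [-0.0018  0.0011  0.0016]
```

```bash
python3 -m creep '[[0.4,0,0,0,0,0,0],[0.6,0,0,0,0,0,0],[0.6,0,0,0,0,0,0],[0.6,0,0,0,0,0,0],[0.6,0,0,0,0,0,0],[0.5,0,0,0,0,0,0],[0,0,0,0,0,0,0],[0,0,0,0,0,0,0]]'; python3 -c "
from h import *
ys=np.radians(-6.4); ey=np.array([-np.sin(ys),np.cos(ys)])
t=np.array([.5155,.0100])+.039*ey; plan([t[0],t[1],.1145],83.6)"
```

```text
time_s: 14.85
tool_pos: [0.5187, 0.0376, 0.1132]
tool_rot: [-179.8, 0.7, 83.4]
force: [-0.7, -5.7, 0.6]
grip_width: 0.0116
at [0.5187 0.0376 0.1132] [-179.8     0.75   83.42] F [-0.7 -5.7  0.6] w 0.0116
shift cm [ 1.12 -0.02 -0.15] turn [-0.0036  0.0131 -0.0032]
```

```bash
python3 -m creep '[[0.4,0,0,0,0.004,0,0],[0.4,0,0,0,0.004,0,0],[0.4,0,0,0,0.004,0,0],[0.05,0,0,0,0,0,0],[0.05,0,0,0,0,0,0]]'; python3 -c "
from h import *
ys=np.radians(-6.4); ey=np.array([-np.sin(ys),np.cos(ys)])
t=np.array([.5155,.0100])+.039*ey; plan([t[0],t[1],.1145],83.6)
c=shot('wrist'); np.savez('pics/w8.npz',**c)
cv2.imwrite('pics/w8.png',cv2.resize(c['frame'][40:300,100:420],None,fx=2.4,fy=2.2,interpolation=cv2.INTER_CUBIC))"
```

```text
time_s: 15.35
tool_pos: [0.5196, 0.0449, 0.1131]
tool_rot: [-179.7, 0.7, 83.3]
force: [0.5, -5.9, 0.2]
grip_width: 0.0119
at [0.5196 0.0449 0.1131] [-179.69    0.65   83.29] F [ 0.5 -5.9  0.2] w 0.0119
shift cm [ 0.39 -0.02 -0.14] turn [-0.0054  0.0114 -0.0054]
```

View pics/w8.png

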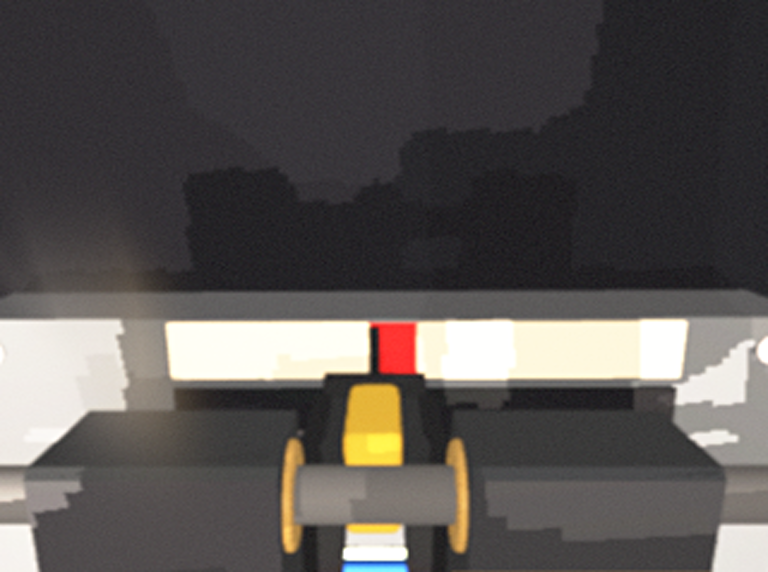

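```bash
python3 -m creep '[[0.3,0,0,-0.003,0.006,-0.003,0],[0.25,0,0,0,0.004,0,0],[0.15,0,0,0,0,0,0],[0.1,0,0,0,0,0,0],[0.1,0,0,0,0,0,0]]'; python3 - <<'E'
from h import *
ys=np.radians(-6.4); ey=np.array([-np.sin(ys),np.cos(ys)])
t=np.array([.5155,.0100])+.039*ey; plan([t[0],t[1],.113],83.6)
c=shot('wrist'); np.savez('pics/w9.npz',**c)
h=cv2.cvtColor(c['frame'],cv2.COLOR_BGR2HSV)
k=[k for k in blobs(mask(c,'red'),20,9) if 220<k[:,0].mean(0)[0]<300]
for q in k: print(cv2.boundingRect(q),rect(c,q,.036))
x,y,w,hh=cv2.boundingRect(k[0]); print([tuple(int(v) for v in c['frame'][y+hh//2,i]) for i in range(x-3,x+w+4)])
E
```

```text
time_s: 15.9
tool_pos: [0.5198, 0.047, 0.1131]
tool_rot: [-179.7, 0.7, 83.3]
force: [-0.9, -6.4, 0.1]
grip_width: 0.012
at [0.5198 0.047  0.1131] [-179.74    0.74   83.29] F [-0.9 -6.4  0.1] w 0.012
shift cm [ 0.18 -0.02  0.01] turn [-0.0046  0.0129 -0.0054]
(251, 187, 19, 23) (array([0.4988, 0.0505]), array([11.1, 14. ], dtype=float32), np.float32(173.6))
[(250, 255, 255), (250, 255, 255), (196, 244, 255), (100, 123, 255), (46, 49, 255), (41, 41, 251), (41, 40, 123), (41, 42, 41), (38, 40, 31), (39, 36, 95), (45, 45, 229), (44, 47, 255), (48, 52, 255), (49, 52, 255), (53, 56, 255), (48, 52, 255), (45, 49, 255), (50, 53, 255), (49, 53, 255), (47, 48, 255), (40, 43, 255), (93, 115, 255), (194, 242, 255), (243, 255, 255), (248, 255, 255), (247, 255, 255)]
```

```bash
python3 -m creep '[[0.3,0,0,0,0.006,0,0],[0.3,0,0,0,0.006,0,0],[0.2,0,0,0,0,0,0],[0.1,0,0,0,0,0,0],[0.1,0,0,0,0,0,0],[0.1,0,0,0,0,0,0]]'; cat > chk.py <<'E'
from h import *
o=env.get_obs(); print(o['tool_pos'],o['force'],o['joint_velocities'].round(2))
c=shot('wrist'); np.savez('pics/w10.npz',**c); cv2.imwrite('pics/w10.png',cv2.resize(c['frame'][40:300,100:420],None,fx=2.4,fy=2.2,interpolation=cv2.INTER_CUBIC))
q=[k for k in blobs(mask(c,'red'),20,9) if 220<k[:,0].mean(0)[0]<300][0]
x,y,w,hh=cv2.boundingRect(q); row=c['frame'][y+hh//2,:,2].astype(int); d=np.clip(200-row[x+1:x+w-1],0,None)
pt=(d*np.arange(x+1,x+w-1)).sum()/d.sum(); print('red',x,w,'pointer',pt,'to go mm',(x+(w-1)/2-pt)*12/w)
E
python3 chk.py
```

```text
time_s: 16.55
tool_pos: [0.5202, 0.0491, 0.1132]
tool_rot: [-179.6, 0.9, 83.1]
force: [-1.5, -6.7, 0.8]
grip_width: 0.0118
[0.52023083 0.04909674 0.1131524 ] [-1.51129813 -6.67690297  0.78387654] [-0.44  0.28  0.2  -0.18  1.35  0.52 -1.23]
red 248 19 pointer 255.47920792079208 to go mm 0.9605002605523719
```

```bash
python3 -m creep '[[0.2,0,0,0,0,0,0],[0.15,0,0,0,0,0,0],[0.1,0,0,0,0,0,0],[0.1,0,0,0,0,0,0],[0.1,0,0,0,0,0,0],[0.1,0,0,0,0,0,0]]'; python3 chk.py; python3 chk.py
```

```text
time_s: 17.2
tool_pos: [0.5204, 0.0492, 0.1131]
tool_rot: [-179.5, 1.6, 82.9]
force: [-0.7, -6.6, 0.1]
grip_width: 0.0119
[0.52035514 0.04919433 0.11310878] [-0.68314895 -6.62884528  0.07763051] [-0.51  0.39  0.17 -0.25  0.94  0.4  -1.15]
red 249 19 pointer 255.473786407767 to go mm 1.5955033214103196
[0.52037112 0.04920166 0.11310261] [-0.08983475 -7.49591414  1.63966614] [ 0.16 -0.11  0.12  0.03 -0.19 -0.1   0.2 ]
red 249 19 pointer 255.48543689320388 to go mm 1.5881451200817585
```

View pics/w10.png

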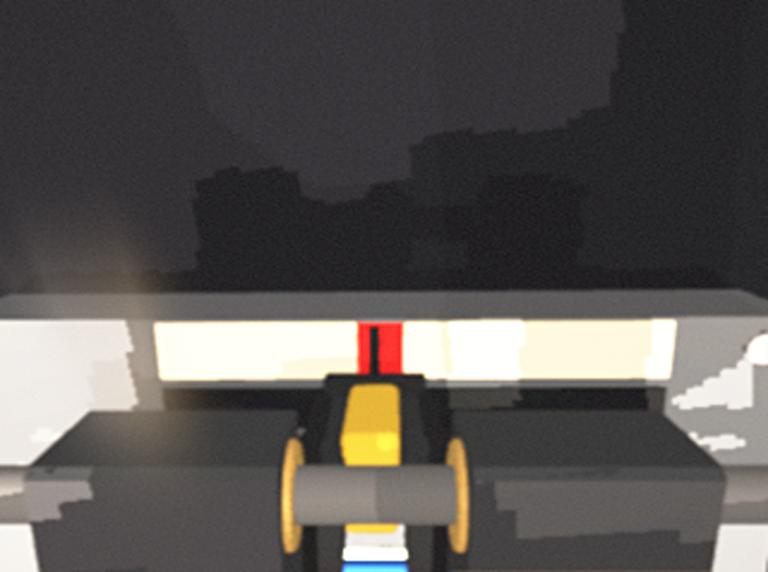

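```bash
python3 -m creep '[[0.2,0,0,0,0.012,0,0],[0.2,0,0,0,0.012,0,0],[0.12,0,0,0,0.008,0,0],[0.1,0,0,0,0.006,0,0],[0.1,0,0,0,0.006,0,0],[0.1,0,0,0,0.006,0,0]]'; python3 chk.py; python3 chk.py; python3 chk.py
```

```text
time_s: 17.9
tool_pos: [0.5204, 0.0485, 0.1132]
tool_rot: [-179.4, -0.4, 83.0]
force: [-2.0, -7.3, 1.2]
grip_width: 0.0116
[0.52043099 0.04854295 0.1131586 ] [-1.9854259  -7.27700094  1.16158269] [ 1.58 -0.23 -0.04  0.29 -2.1  -0.09  2.85]
red 246 19 pointer 255.18376068376068 to go mm -0.11605937921727243
[0.52036905 0.04833116 0.11310395] [-1.4242927  -7.00629494  1.20225531] [-0.1   0.06  0.04 -0.04  0.3   0.02 -0.54]
red 246 19 pointer 255.21829521829522 to go mm -0.13787066418645785
[0.52037292 0.04832322 0.11312317] [-1.42605705 -6.56546983  1.79767861] [-0.04 -0.05 -0.01 -0.07  0.29  0.15 -0.19]
red 246 19 pointer 255.21576763485479 to go mm -0.1362742956977591
```

```bash
for i in 1 2 3 4; do python3 chk.py | tail -1; done; python3 - <<'E'
from h import *
c=dict(np.load('pics/w7.npz'))
def z(u,v): return float((c['Rw']@(np.array([(u-c['cx'])/c['fx'],(v-c['cy'])/c['fy'],1])*float(c['z_map'][v,u]))+c['o'])[2])
print('module z',[round(z(u,v),4) for u,v in((240,244),(256,244),(272,244),(256,285))],'deck z',[round(z(u,v),4) for u,v in((256,224),(140,210),(370,200))])
order.sign_off()
E
```

```text
red 246 19 pointer 255.21532091097308 to go mm -0.13599215429878528
red 246 19 pointer 255.2016806722689 to go mm -0.12737726669615168
red 246 19 pointer 255.2108559498956 to go mm -0.13317217888143323
red 246 19 pointer 255.20703933747413 to go mm -0.13076168682576544
module z [0.0344, 0.0364, 0.0357, 0.0363] deck z [0.0351, 0.0354, 0.0355]
the job is handed in; nothing more can be done
```

I pressed the module flush into the recess with the slide still at home. Then I pulled the slide until its pointer was in the red mark and handed in while still gripping it there, at about 18 s of the 58 s allowed. The sign-off gives no verdict, so these are my own last checks:

- **Module:** the fingertips stopped against it at 36.3 mm above the table, where the deck is 36 mm, and it held at 18 to 35 N. Depth readings put its top at 34–36 mm and the deck at about 35 mm, so it is flush within the camera noise. In the last pictures it sat square in its ivory frame.
- **Slide:** the pointer was about 0.1 mm from the middle of the red and steady over seven pictures. The spring pulled back with about 7 N, and the fingers were closed to 12 mm on the fin, with the grip set to 35 N.
- **Disagreement:** after the last nudge the measured tool position was about 0.5 mm short of the travel I had worked out (39 mm), because the hand tilted slightly. I trusted the direct view of the pointer.
- **Other objects:** the arm kept clear of the tea bowl, coaster, bangle, hair claw, dice and start button throughout. I did not re-measure their positions at the end.

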